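# Seat a V-block with the ratchet bar clamp, then back the jaw off

## Robot

A 6-joint arm with a two-finger parallel gripper is mounted at the origin on a cart in front of the work surface, level with it; the furniture and walls round the work are solid. World frame = base frame: x ahead of the robot, y to its left, z up, the work surface at z = 0. Lengths are in m, angles in rad, forces in N, time in s.
With the tool pointing down it reaches from about 0.225 to 0.875 m from the base axis. Payload 3.4 kg.
Tool frame: the origin (TCP) lies on the mounting face of the last link; the fingertips stand 173 mm ahead of it and the grasp point (between the pads) lies 155 mm ahead of it; z points along the fingers, y is the line along which they close (so a half turn about z gives the same grasp; the last joint's range is limited). The gripper opens to 85 mm and grips with 20 to 120 N. Pads are 22 mm wide; open, the fingers measure 114 mm over their backs; the gripper's body (76 mm by 85 mm) begins 54 mm behind the grasp point. The pads swing forward as they close: fully open they stand 13 mm farther back than shut.
Start: joints at [1.071, 0.276, 1.505, -0, 1.361, -0.121], TCP at [0.213, 0.534, 0.405] pointing down, gripper open.
Joint ranges: [-2.89, 2.89], [-0.75, 2.08], [0.22, 2.7], [-1.18, 4.32], [0.11, 2.71], [-2.7, 2.7]. Speed limits (rad/s): [2.57, 2.57, 3.14, 3.14, 3.14, 3.14].

## Interface

Orientations are given as [roll, pitch, yaw] about the fixed x, y, z axes, in that order (R = Rz(yaw) Ry(pitch) Rx(roll)).
In Python, from rig import env gives the robot as it stands. The module is installed in compiled form; this text tells all that it offers. Calls block until the motion is done:
- env.move_to(position, orientation): joint-space move of the TCP to a pose.
- env.move_l(position, frame=None, max_speed=0.15): straight line of the TCP; frame=None keeps the orientation; max_speed is the mean speed in m/s.
- env.goto_joints(angles): joint-space move.
- env.set_gripper(opening): finger opening in m; the grip force is fixed at half the most; returns when the fingers have stopped.
- env.pause(seconds).
- env.inverse_kinematics(position, orientation): joint angles nearest the present ones, or None.
- env.read_camera(name): name is "side" or "top"; returns a dict with "color" (384x512x3 uint8, red, green, blue), "vfov" (degrees; the focal length in pixels is half the picture's height over the tangent of half this angle, whatever the lens; pixels are square), "cx", "cy" (the principal point, pixels), "T" (4x4, takes a point from camera to world coordinates). Camera axes: x right, y down, z forward; pixel columns grow to the right and rows downward; lengths in m; the calibration is good to about 2 mm. A picture is of the moment at which its call begins. There is no depth.
A pose or a line that the arm cannot do raises env.MotionError and nothing moves.
- env.close_job(): hands the job in; it is judged then, once.
Readings, each from a call of its own:
- env.current_clock(): time.
- env.current_joint_positions(): joint angles.
- env.current_joint_vel(): joint speeds.
- env.current_effort(): joint torques, N m.
- env.current_tcp_pos(): TCP position.
- env.current_tool_rot(): TCP orientation.
- env.current_wrist_force(): force on the tool from outside, world axes, zero at the start.
- env.current_moment(): the same for the moment, N m.
- env.current_gripper_width(): finger opening in m.
- env.current_finger_force(): force on a finger pad.
Only numpy, scipy, OpenCV 4.12 (cv2) and the standard library are available. Lean on these libraries where they do the work, as an engineer would, in place of code of your own. Each camera call takes 0.05 s, during which the arm holds its last target. There are 200 camera calls.

## Task

Use the ratchet clamp to seat the V-block squarely against the fixture's steel stop: pump the orange trigger, letting it rise fully after each stroke, until the yellow band on the spring jaw's rod has gone right into the head; the red band must never go in. Then hold the red release lever down while you slide the head fully back, leaving the block flat against the stop. Work gently, never pressing on the clamp with more than 35 N in all, and do not disturb the loose parts standing about.

Things in the scene. Friction and masses are not known exactly. Their poses are not given: they have to be found in the camera images.
- clamp_base: Bench clamp fixed to the desk, place and yaw vary: aluminium plate 285x90x12 mm with a toothed bar, a sliding blue head, and a steel stop. Origin: underside of the plate, centre line, below the jaw face when the head is fully back. x runs along the bar toward the stop (jaw advances along +x), z up. Plate spans x -187..98 mm, y +-45. Stop face at x = 71.5 mm, y +-35 mm, z 12..52 mm.
- v_block: Steel V-block 45 (x) x 40 (y) x 36 (z) mm, 0.2 to 0.45 kg, loose on the plate (top at z = 12 mm) between jaw and stop, groove up along x. Origin: centre of its underside. Starts 5 to 13 mm short of the stop, up to 5 mm off the centre line and 0.1 rad askew. Seated, its origin is at 49 mm along clamp_base x and its x axis is parallel to the clamp's.
- head (a joint): Advance of the blue head along clamp_base +x from fully back (0), m, 0..0.048. Trigger, release lever and jaw ride on it. Ratchet teeth every 6 mm: it can move on toward the stop, but is held from sliding back unless the release lever is down. Sliding friction about 2.5 N.
- jaw (a joint): How far the spring jaw's rod is pressed into the head, m, 0 (out) to 0.0155; 3 N plus 1 N per mm. Yellow band (5.5 mm, next to the head) is in at 0.0055; the red band (next to the jaw pad) goes in from 0.0128. Block seated, trigger up, the ratchet leaves about 1 mm (loose), next stroke 7 mm (right; about 10 mm at the bottom of that stroke), next too tight.
- trigger (a joint): Orange trigger, rad: 0 up (springs back), 0.44 fully down (hard stop). One stroke past 0.41 advances the head one 6 mm tooth (it runs up to 3 mm farther and falls back as the trigger rises); less gains nothing. It must rise below 0.03 before the next stroke. Press at the pad: 1.5 N to start, up to 6 N running free, 11 N when squeezing.
- release (a joint): Red release lever, rad: 0 up (springs back), 0.30 fully down (hard stop). From 0.17 on the ratchet is free and the head slides both ways; let go, it holds again. Press at the pad: 2.5 N to start, 5 N fully down, about 8 N to break loose while the jaw squeezes (the head then springs back about 8 mm).
- trigger_pad (a point): Centre of the top of the orange trigger pad, 34 mm (along the bar) x 50 mm, at the rear of the head: press down here. Trigger up: 163 mm behind the jaw face and 58 mm above the desk. It turns about a cross hinge 80 mm nearer the stop and 44 mm lower and sinks about 35 mm in a full stroke; as the head runs on meanwhile, it stays within 6 mm of its spot as seen from above.
- release_pad (a point): Centre of the top of the red release pad, 28 mm (along the bar) x 36 mm, on the head in front of the blue tower: press down here. Lever up: 63 mm above the desk, 36 mm behind the free jaw face; fully down it is 14 mm lower and 6 mm nearer the stop. The tower's upright front, 18 mm behind the pad's centre, rises to 86 mm: fingertips on the pad, pulled rearward, bear on it and take the head along.
- jaw_face (a point): Centre of the flat front face of the black rubber jaw pad, 36 mm wide (y), 26 mm high, 30 mm above the desk.
- stop_face (a point): Centre of the stop's flat face, 30 mm above the desk.
- ring_gauge: Loose bystander: steel ring gauge 46 mm across, 16 mm high, origin at the centre of its underside. Leave alone.
- objective_can: Loose bystander: silver screw can 47 mm across, 52 mm high, origin at the centre of its underside. Leave alone.
- flange: Loose bystander: brass-coloured flange 40 mm across, 16 mm high, origin at the centre of its underside. Leave alone.
Things that resemble listed ones, but are neither listed nor needed, are in the scene too. Leave any brown look-alike of the v_block alone.

How it is judged:
On the way, in this order (a step that is already met when the one before it is completed fails the run):
1. The trigger is down and the jaw squeezes the block against the stop, yellow band in (value of joint trigger above 0.2 rad and value of joint jaw above 0.0055 m and x of v_block in the frame of clamp_base above 0.047 m), for 0.02 s.
2. With the trigger up again, the clamp holds the block tight: yellow band in, red band out (value of joint trigger below 0.06 rad and value of joint jaw between 0.0055 and 0.0125 m and x of v_block in the frame of clamp_base above 0.047 m and angle between the x axis of v_block and the x axis of clamp_base, either way round below 0.05 rad), for 0.2 s.
3. The head has been slid back with the release lever held down (value of joint release above 0.1 rad and value of joint head below 0.004 m), for 0.02 s.
At the end, for the whole second after the job is handed in: The V-block stands upright and at rest, flat against the stop (within 2 mm and 0.05 rad), the head is fully back (within 4 mm), the jaw's rod is out and the trigger is up (x of v_block in the frame of clamp_base above 0.047 m and angle between the x axis of v_block and the x axis of clamp_base, either way round below 0.05 rad and value of joint head below 0.004 m and value of joint jaw below 0.002 m and value of joint trigger below 0.06 rad and angle between v_block's own z axis and vertical below 0.05 rad and linear speed of v_block below 0.01 m/s); the robot touches nothing.
It fails at once if the jaw is over-tightened: the red band goes in (jaw rod pressed in more than 12.8 mm) (value of joint jaw above 0.0128 m).
It fails at once if the fingers press on the clamp with more than 35 N (all touches added up) (contact force between the fingers and clamp_base above 35 N).
It fails at once if a loose bystander is moved by more than 15 mm (distance of any of ring_gauge, objective_can, flange from where it was at the start of the episode above 0.015 m).
It also fails if it takes over 67 s, if anything falls off the work surface, if the arm or the gripper's body presses on something with over 40 N, if the wrist force passes 120 N, or if a joint passes its speed limit or range.

## Working session

There is one attempt and no reset: what is moved stays moved. The work goes in short steps, each a Python script; the robot and the scene stay as the last script left them, time stands still between calls to the robot, and variables do not carry over. Pictures are saved under pics/ and viewed, at most 10 in all, crops included, and the job is handed in when it is done.

```bash
mkdir -p pics; python3 - <<'E'
from rig import env
import cv2,numpy as np
for n in("top","side"):
    d=env.read_camera(n); cv2.imwrite(f"pics/{n}0.png",d["color"][:,:,::-1]); np.save(n+"0.npy",d,allow_pickle=True)
    print(n,d["vfov"],d["cx"],d["cy"],d["T"].round(3).tolist())
print(env.current_clock(),env.current_wrist_force(),env.current_tool_rot())
E
```

```text
top 46.4696854479411 261.9715849512518 193.9623640648227 [[0.004, -0.994, 0.11, 0.455], [-1.0, -0.003, 0.007, 0.075], [-0.007, -0.11, -0.994, 0.974], [0.0, 0.0, 0.0, 1.0]]
side 44.1873516579758 256.076123736923 191.83193905705664 [[0.904, -0.139, 0.405, 0.175], [-0.428, -0.281, 0.859, -0.782], [-0.006, -0.95, -0.313, 0.4], [0.0, 0.0, 0.0, 1.0]]
0.1 [-0.60374843  0.95219434 -0.17463464] [-3.13993351e+00 -1.81106023e-04  2.76285762e+00]
```

View pics/top0.png

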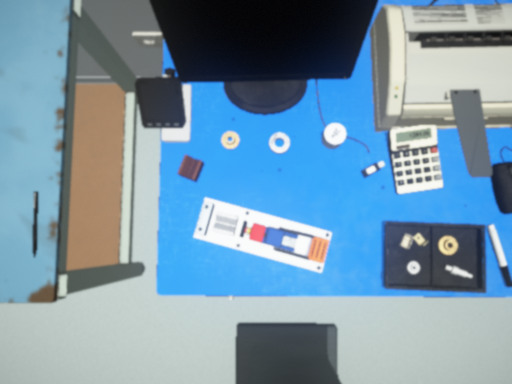

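View pics/side0.png

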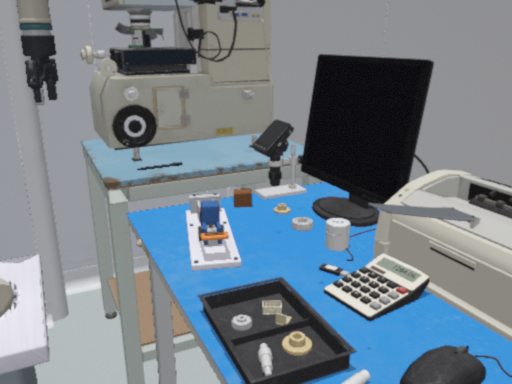

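The top view shows the plate spanning about (193,198)–(333,272), with the stop end at left, red release pad near (258,232) and orange trigger near (320,247). The bystanders at (230,140), (280,142) and (334,134) are well clear of it.

```bash
cat > h.py <<'E'
import numpy as np,cv2
def ray(d,u,v,z):
    f=d["color"].shape[0]/2/np.tan(np.radians(d["vfov"])/2); T=d["T"]
    r=T[:3,:3]@np.array([(u-d["cx"])/f,(v-d["cy"])/f,1]); o=T[:3,3]
    return o+r*(z-o[2])/r[2]
def blob(d,lo,hi,box):
    hsv=cv2.cvtColor(d["color"],cv2.COLOR_RGB2HSV); m=cv2.inRange(hsv,lo,hi)
    k=np.zeros_like(m); x0,y0,x1,y1=box; k[y0:y1,x0:x1]=255; m&=k
    n,l,s,c=cv2.connectedComponentsWithStats(m); i=1+np.argmax(s[1:,4]); return c[i],s[i],(l==i).astype(np.uint8)
E
python3 - <<'E'
from h import *
d=np.load("top0.npy",allow_pickle=True).item()
hsv=cv2.cvtColor(d["color"],cv2.COLOR_RGB2HSV)
m=255-cv2.inRange(hsv,(95,190,80),(120,255,255))
k=np.zeros_like(m);k[185:285,175:350]=255;m&=k
cs,_=cv2.findContours(m,cv2.RETR_EXTERNAL,cv2.CHAIN_APPROX_NONE)
c=max(cs,key=cv2.contourArea); b=cv2.boxPoints(cv2.minAreaRect(c)); print(b.round(1).tolist())
P=np.array([ray(d,u+0.,v,.012) for u,v in b]);print(P.round(4).tolist())
for i in range(4):print(np.linalg.norm(P[i]-P[i-1]).round(4))
o=blob(d,(5,120,120),(20,255,255),(300,220,345,280));print("orange",o[0],o[1],ray(d,*o[0],.058))
r=blob(d,(170,120,100),(180,255,255),(235,215,280,255));print("red",r[0],r[1],ray(d,*r[0],.063))
a=d["color"][185:285,180:345,::-1];cv2.imwrite("pics/c1.png",cv2.resize(a,None,fx=4.8,fy=4.8,interpolation=cv2.INTER_CUBIC))
E
```

```text
[[175.0, 185.0], [349.0, 185.0], [349.0, 284.0], [175.0, 284.0]]
[[0.58, 0.2713, 0.012], [0.5811, -0.1062, 0.012], [0.37, -0.1025, 0.012], [0.3683, 0.266, 0.012]]
0.2117
0.3775
0.2112
0.3685
orange [316.77011494 249.68965517] [309 239  16  22 174] [ 0.4423277  -0.02981815  0.058     ]
red [257.29213483 232.26966292] [251 224  14  17 178] [0.47703999 0.09111737 0.063     ]
```

View pics/c1.png

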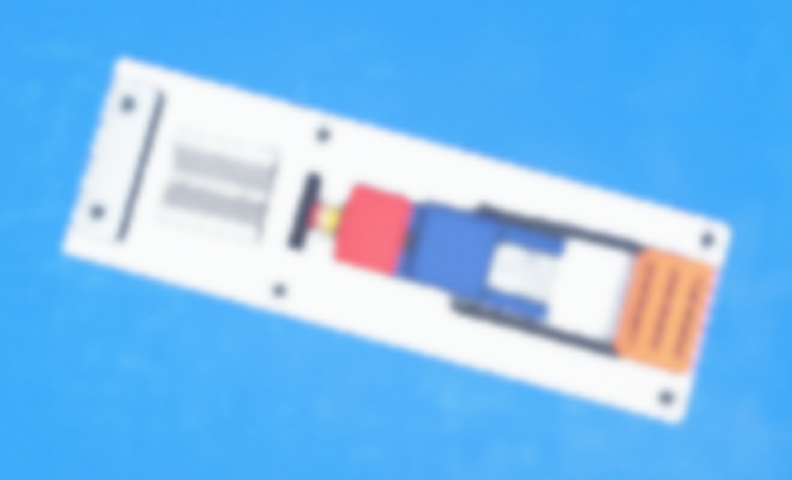

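```bash
python3 - <<'E'
from h import *
from rig import env
d=np.load("top0.npy",allow_pickle=True).item()
c=np.array([(120,57),(728,228),(684,422),(63,250)])/4.8+(180,185)
hsv=cv2.cvtColor(d["color"],cv2.COLOR_RGB2HSV)
m=cv2.inRange(hsv,(0,0,150),(180,90,255));k=np.zeros_like(m);k[190:280,185:340]=255;m&=k
p=np.argwhere(m)[:,::-1].astype(np.float32);b=cv2.boxPoints(cv2.minAreaRect(cv2.convexHull(p)))
for q in(c,b):
    P=np.array([ray(d,u-.5*0,v,.012)[:2] for u,v in q]);e=[P[i]-P[i-1] for i in range(4)]
    print(q.round(1).tolist(),P.mean(0).round(4),[(np.linalg.norm(x).round(4),np.arctan2(x[1],x[0]).round(3)) for x in e])
r=blob(d,(170,120,100),(180,255,255),(235,215,280,255));o=blob(d,(5,120,120),(20,255,255),(300,220,345,280))
R,O=ray(d,*r[0],.063)[:2],ray(d,*o[0],.058)[:2];x=R-O;print(R,O,np.arctan2(x[1],x[0]))
th=np.arctan2(x[1],x[0])
for yw in(th,th-np.pi):
    print(yw,env.inverse_kinematics([O[0],O[1],.25],[np.pi,0,yw]))
s=np.load("side0.npy",allow_pickle=True).item()
cv2.imwrite("pics/s1.png",cv2.resize(s["color"][180:275,170:260,::-1],None,fx=6,fy=6,interpolation=cv2.INTER_CUBIC))
E
```

```text
[[205.0, 196.9], [331.7, 232.5], [322.5, 272.9], [193.1, 237.1]] [0.4733 0.0803] [(np.float64(0.09), np.float64(-0.269)), (np.float64(0.2833), np.float64(-1.842)), (np.float64(0.088), np.float64(2.906)), (np.float64(0.2862), np.float64(1.307))]
[[192.3000030517578, 237.39999389648438], [203.89999389648438, 195.8000030517578], [333.1000061035156, 231.60000610351562], [321.5, 273.29998779296875]] [0.474 0.081] [(np.float64(0.2859), np.float64(1.306)), (np.float64(0.0928), np.float64(-0.253)), (np.float64(0.2888), np.float64(-1.839)), (np.float64(0.0918), np.float64(2.858))]
[0.47703999 0.09111737] [ 0.4423277  -0.02981815] 1.2912794285620626
1.2912794285620626 [-2.24498539e-01  2.32255023e-01  2.00735397e+00 -4.44089210e-16
  9.01983657e-01  5.50183592e-02]
-1.8503132250277305 None
```

View pics/s1.png

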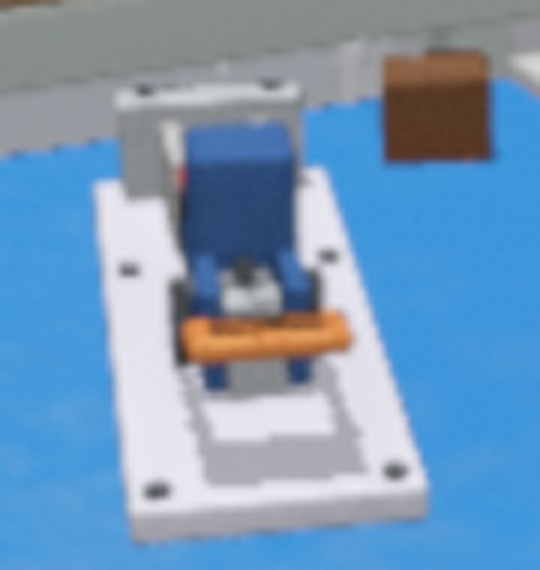

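The crop confirms the clamp pose (origin ≈ (0.486, 0.1245), yaw ≈ 1.30) and the orange pad is clear. Now the first stroke, with force feedback.

```bash
cat >> h.py <<'E'
from rig import env
TH=1.30; X=np.array([np.cos(TH),np.sin(TH)]); O=np.array([.486,.1245]); TIP=.173; ORI=[np.pi,0,TH]
def at(x,z): p=O+X*x; return [p[0],p[1],z+TIP]
def F(): return np.array(env.current_wrist_force())
E
python3 - <<'E'
from h import *
env.set_gripper(0)
env.move_to(at(-.163,.13),ORI); env.move_l(at(-.163,.066),max_speed=.1)
f0=F();print("t",env.current_clock(),f0,env.current_gripper_width())
z=.062
while z>.012:
    env.move_l(at(-.163,z),max_speed=.05);f=F()-f0
    print(round(z,4),round(env.current_tcp_pos()[2]-TIP,4),f.round(1),round(env.current_clock(),2))
    if f[2]>13: break
    z-=.004 if z>.034 else .0012
E
```

```text
t 3.875 [-0.55931005 -0.75283379 -0.03864795] 0.0006632641877274318
0.062 0.0622 [0.3 0.8 0.1] 4.12
0.058 0.058 [0.9 1.2 0.9] 4.38
0.054 0.0538 [0.9 0.7 1.2] 4.62
0.05 0.0498 [1.8 0.6 0.9] 4.88
0.046 0.0458 [0.7 0.6 1. ] 5.12
0.042 0.0418 [-0.1  0.4  1.2] 5.38
0.038 0.038 [ 0.6 -1.5  4.2] 5.62
0.034 0.0342 [ 0.4 -0.9  6.7] 5.88
0.0328 0.0333 [-0.5 -2.   6.6] 6.12
0.0316 0.0317 [1.1 0.4 2.9] 6.38
0.0304 0.0303 [1.3 0.6 3.7] 6.62
0.0292 0.0292 [2.2 2.4 3.8] 6.88
0.028 0.028 [1.4 3.4 4.3] 7.12
0.0268 0.0268 [1.6 3.6 3.8] 7.38
0.0256 0.0257 [2.3 3.3 5.8] 7.62
0.0244 0.0244 [2.1 2.9 4.2] 7.88
0.0232 0.0233 [1.6 2.3 5.7] 8.12
0.022 0.0226 [ 1.5  4.1 10.7] 8.38
0.0208 0.022 [ 0.5  4.1 16.6] 8.62
```

```bash
cat >> h.py <<'E'
def look(tag):
    d=env.read_camera("top"); cv2.imwrite(f"pics/{tag}.png",cv2.resize(d["color"][185:285,180:345,::-1],None,fx=4.8,fy=4.8,interpolation=cv2.INTER_CUBIC))
    r=blob(d,(170,120,100),(180,255,255),(195,195,280,255)); R=ray(d,*r[0],.063)[:2]
    return round(float((R-np.array([.47704,.09112]))@X)*1000,1),r[1][4]
def stroke(x,zb=.0210):
    env.move_l(at(x,.064),max_speed=.1); f0=F(); env.move_l(at(x,.03),max_speed=.1); fm=F()-f0
    for z in (.024,.0222,zb):
        env.move_l(at(x,z),max_speed=.04); f=F()-f0
        print("  ",z,f.round(1))
        if f[2]>17: break
    b=look("dn"); env.move_l(at(x,.040),max_speed=.08); env.move_l(at(x,.068),max_speed=.12); env.pause(.15)
    print("x",x,"mid",fm.round(1),"head dn",b,"up",look("up"),"t",round(env.current_clock(),2),flush=True)
E
python3 - <<'E'
from h import *
env.move_l(at(-.163,.045),max_speed=.1);env.move_l(at(-.163,.068),max_speed=.1);env.pause(.15);print(look("up1"))
stroke(-.157)
E
```

```text
(5.0, np.int32(184))
   0.024 [ 2.2 -0.3  2.5]
   0.0222 [2.6 1.8 6.6]
   0.021 [ 1.3  1.5 12.9]
x -0.157 mid [ 1.4 -0.   0.7] head dn (11.6, np.int32(183)) up (10.8, np.int32(184)) t 12.17
```

View pics/up.png

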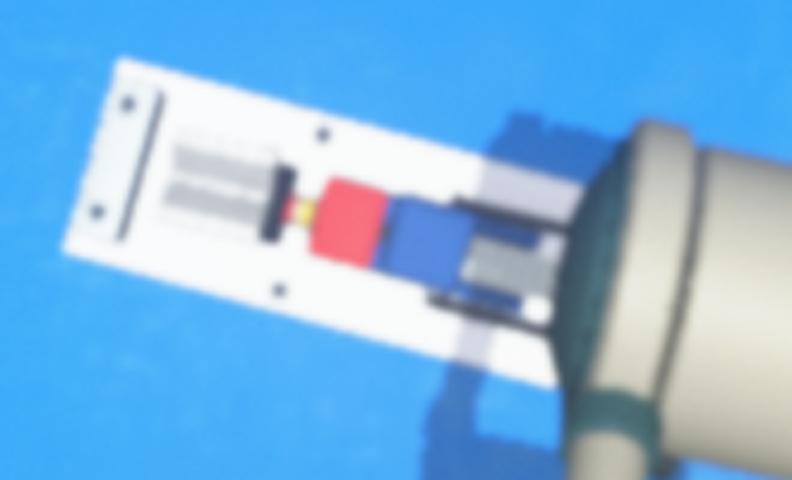

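The image shows the jaw about to meet the block; both bands are still out at (292–305, 211), and the stop gap is intact. Two more strokes.

```bash
python3 - <<'E'
from h import *
stroke(-.151); stroke(-.145)
E
```

```text
0.024 [2.2 0.6 3.5]
   0.0222 [3.2 2.2 6.9]
   0.021 [ 1.2  2.3 12.6]
x -0.151 mid [2.7 0.2 1.4] head dn (17.3, np.int32(181)) up (16.8, np.int32(182)) t 14.73
   0.024 [2.3 0.9 4.3]
   0.0222 [2.8 2.3 6.5]
   0.021 [ 1.3  1.3 13.3]
x -0.145 mid [ 2.  -1.2  1.4] head dn (23.3, np.int32(179)) up (22.6, np.int32(183)) t 17.3
```

View pics/up.png

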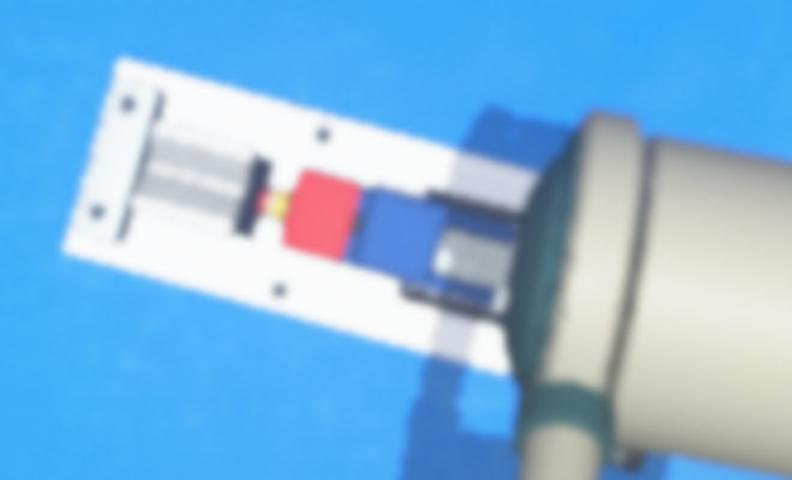

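Block is now almost at the stop, with the bands still fully out. Stroke 5 should reach the "loose" state.

```bash
python3 - <<'E'
from h import *
stroke(-.139)
E
```

```text
0.024 [3.  1.  5.7]
   0.0222 [2.7 0.9 9.1]
   0.021 [ 0.7  2.1 14.3]
x -0.139 mid [ 2.7 -0.5  4.2] head dn (28.9, np.int32(182)) up (25.5, np.int32(184)) t 19.87
```

View pics/up.png

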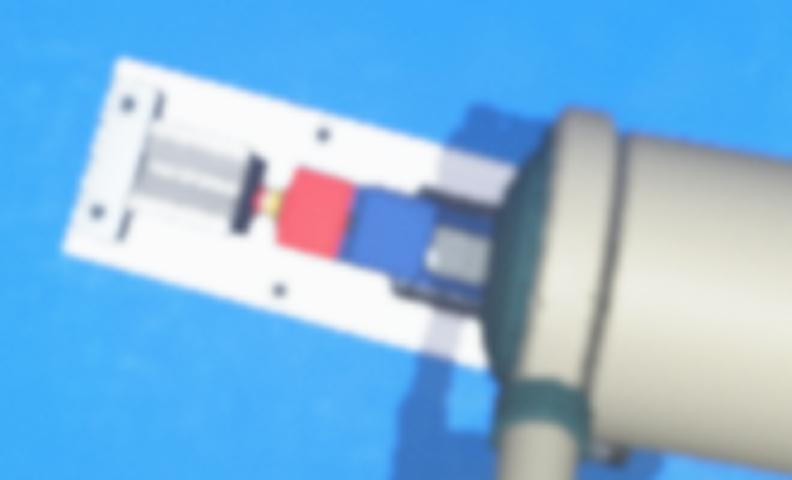

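Head fell back to about the loose tooth: the block is on the stop and yellow is still mostly visible at (274,203). The next stroke is the tightening one.

```bash
python3 - <<'E'
from h import *
stroke(-.136)
E
```

```text
0.024 [ 1.9 -0.2  8. ]
   0.0222 [1.7 0.9 9. ]
   0.021 [ 0.8  2.2 11.7]
x -0.136 mid [ 1.9 -1.3  5.9] head dn (35.7, np.int32(200)) up (31.7, np.int32(187)) t 22.43
```

View pics/up.png

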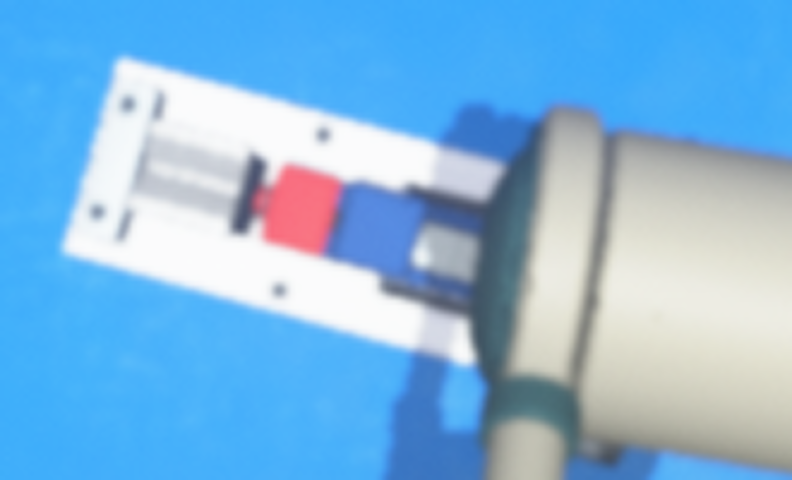

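Yellow has gone in while a red stub is still visible at (262,200), and the block is flat on the stop. Next is the release: press the red pad with force feedback.

```bash
python3 - <<'E'
from h import *
env.move_l(at(-.136,.115),max_speed=.2); env.move_l(at(-.004,.115),max_speed=.2); env.move_l(at(-.004,.068),max_speed=.12); env.pause(.1)
f0=F();np.save("f0.npy",f0);print(env.current_clock(),f0.round(1)); z=.064
while z>.044:
    env.move_l(at(-.004,z),max_speed=.04);f=F()-f0
    print(round(z,4),f.round(1),"along",round(f[:2]@X,1))
    if f[2]>11 and z<.056: break
    z-=.0015
env.pause(.1);f=F()-f0;print(f.round(1),env.current_clock(),look("rel"))
E
```

```text
24.2667 [-0.1  0.6  0.1]
0.064 [-0.4 -1.   0.2] along -1.1
0.0625 [-0.1 -0.3  4.4] along -0.3
0.061 [-1.5  0.8  7.3] along 0.4
0.0595 [-1.3  3.3  8.4] along 2.9
0.058 [-0.2  3.9  6.3] along 3.7
0.0565 [-1.1  4.4  9.1] along 4.0
0.055 [-0.9  5.5 11.5] along 5.0Traceback (most recent call last):
  File "<stdin>", line 9, in <module>
  File "h.py", line 16, in look
    r=blob(d,(170,120,100),(180,255,255),(195,195,280,255)); R=ray(d,*r[0],.063)[:2]
  File "h.py", line 9, in blob
    n,l,s,c=cv2.connectedComponentsWithStats(m); i=1+np.argmax(s[1:,4]); return c[i],s[i],(l==i).astype(np.uint8)
                                                     ~~~~~~~~~^^^^^^^^^
    return _wrapfunc(a, 'argmax', axis=axis, out=out, **kwds)
    return bound(*args, **kwds)
ValueError: attempt to get argmax of an empty sequence
```

View pics/rel.png

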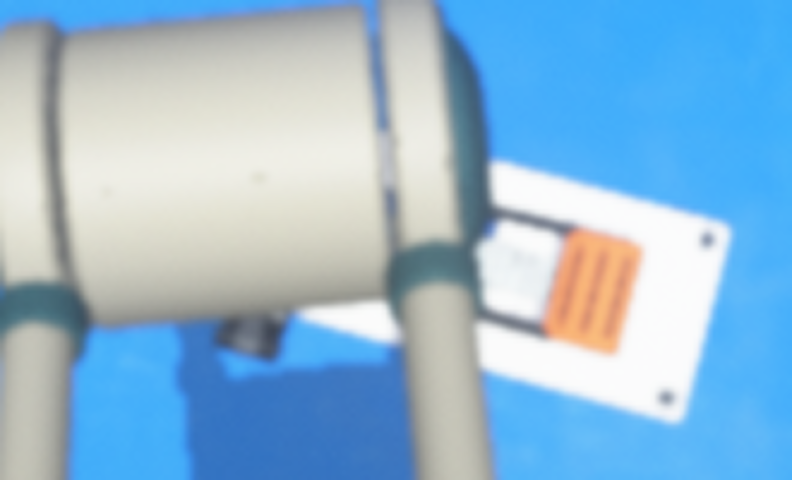

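The orange pad at crop (595,290) shows the head has not sprung back yet, so the lever isn't down far enough. I'll continue down, tracking the head by the orange pad.

```bash
cat >> h.py <<'E'
def head():
    d=env.read_camera("top"); o=blob(d,(5,120,120),(20,255,255),(220,195,345,280)); P=ray(d,*o[0],.058)[:2]
    return round(float((P-np.array([.44233,-.02982]))@X)*1000,1)
E
python3 - <<'E'
from h import *
f0=np.load("f0.npy"); print(head()); z=.054
while z>.044:
    env.move_l(at(-.004,z),max_speed=.04);f=F()-f0;h=head()
    print(round(z,4),f.round(1),"along",round(f[:2]@X,1),"head",h)
    if f[2]>17: break
    z-=.001
print(env.current_clock())
E
```

```text
30.3
0.054 [-1.1  2.1  4.3] along 1.7 head 24.7
0.053 [0.3 2.3 4.9] along 2.3 head 23.8
0.052 [0.4 2.  5.5] along 2.0 head 23.3
0.051 [1.  1.7 5.3] along 1.9 head 22.8
0.05 [0.5 1.5 4.9] along 1.6 head 22.8
0.049 [-1.2  1.4 10.1] along 1.0 head 22.8
0.048 [-2.2  0.8 15.1] along 0.2 head 22.8
0.047 [-3.4  1.6 21.1] along 0.7 head 22.8
28.6167
```

Released (the head sprang back ~7 mm). Next I ease the press a bit and slide rearward, regulating the force.

```bash
python3 - <<'E'
from h import *
f0=np.load("f0.npy"); z=.050; x=-.004
env.move_l(at(x,z),max_speed=.04); n=0
while x>-.056:
    x-=.003 if x>-.036 else .001
    env.move_l(at(x,z),max_speed=.04);f=F()-f0;a=f[:2]@X;n+=1
    print(round(x,4),round(z,4),f.round(1),"along",round(a,1),"head",head())
    if a>8 and x<-.036: break
    if np.linalg.norm(f)>25: print("STOP");break
    if f[2]>11: z+=.0008
    elif f[2]<5: z-=.0006
print(env.current_clock())
E
```

```text
-0.007 0.05 [-0.1  0.5  6.1] along 0.4 head 19.8
-0.01 0.05 [0.3 0.7 4.4] along 0.8 head 16.5
-0.013 0.0494 [-0.6  1.2  8.4] along 1.0 head 13.2
-0.016 0.0494 [-0.3  0.1  8.1] along 0.0 head 10.1
-0.019 0.0494 [0.2 0.5 7.7] along 0.5 head 7.3
-0.022 0.0494 [0.  0.4 7.2] along 0.4 head 4.4
-0.025 0.0494 [-0.4  0.3  7.9] along 0.2 head 1.3
-0.028 0.0494 [-0.3  2.1  8.2] along 1.9 head -1.0
-0.031 0.0494 [0.4 6.9 7.4] along 6.7 head -1.0
-0.034 0.0494 [ 1.7 11.8  9.7] along 11.8 head -1.7
-0.037 0.0494 [ 1.9 15.4 12.1] along 15.4 head -2.1
32.1667
```

Head is back against its end stop (reading ≈ −2 with its ~1.8 mm offset, pull force rising). Lift off and check.

```bash
python3 - <<'E'
from h import *
env.move_l(at(-.034,.0494),max_speed=.04);print(F().round(1),head())
env.move_l(at(-.034,.075),max_speed=.08);print(head());env.move_l(at(-.034,.13),max_speed=.15)
env.move_l(at(-.25,.25),max_speed=.25);env.pause(.3);print(head(),look("end"),F().round(1),env.current_clock())
E
```

```text
[ 0.1  5.1 13.7] -1.9
-2.1
4.9 (-1.6, np.int32(177)) [-0.3  0.4 -0.1] 35.0417
```

View pics/end.png

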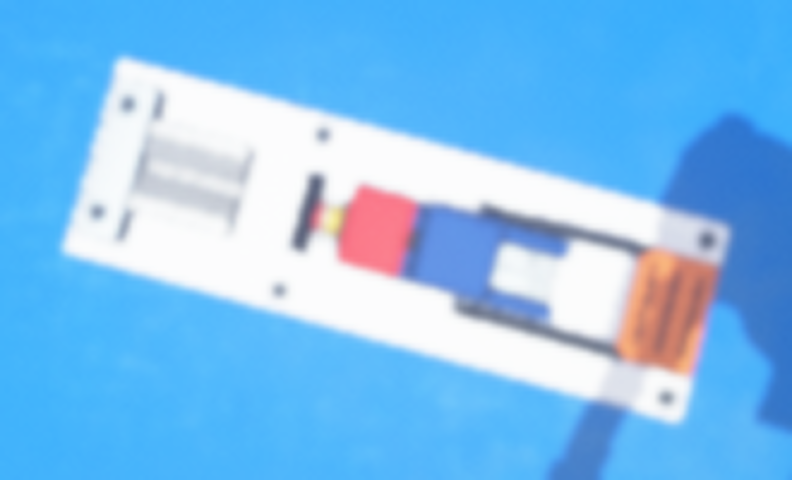

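The head is fully back (the 4.9 orange reading comes from a shadow on the pad). The jaw is out, and the block is flat against the stop at crop (143,175). Handing in.

```bash
python3 -c "
from rig import env
print(env.close_job())"
```

```text
the job is handed in; nothing more can be done
None
```

I seated the V-block flat against the stop with six trigger strokes, then slid the head fully back with the release lever held down. I handed the job in at about 35 s of the 67 s allowed; the highest wrist-force reading was about 21 N, and no verdict came back.

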